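Hang the painting on the display pin until its safety hook latches

TASK

Take the small painting out of its wooden rack by the orange tab on top of its hook, and hang it on the steel pin of the display stand: bring the hook's mouth over the pin and press it down, firmly but without forcing anything, until the red sprung latch gives way and flips shut again beneath the pin. The pin may be clamped anywhere in its slot, so feel for it; then let the painting hang freely from the pin and leave the jar, the tube and the brush pot where they are.

Things in the scene. Friction and masses are not known exactly. Their poses are not given: they have to be found in the camera images.
- hook_grip (a point): Centre of the orange grip tab on top of the painting's hook: 14 mm thick (x), 30 wide (y), 37 tall. Axes of all painting entries: z up, y along the picture's width, x out of its bare back, the way the hook's nose points. It stands upright in the rack, leaning up to 3 degrees; lift it straight up at least 60 mm to clear the rack.
- hook_seat (a point): Where the pin's centre lies when the hook is fully home, 42 mm straight below hook_grip. The steel hook is an upside-down U, mouth down, 16 mm wide (y); throat 20 mm wide in x, from the strip (x = -10) to the nose (x = +10), so the 12 mm pin has 4 mm play each way; at the top it narrows to a V-shaped seat that centres the pin. Crown top at z = +18.5, where the tab begins.
- hook_nose (a point): Lowest point of the hook's nose, a limb 7 mm thick in x: 35.5 mm below and 13.5 mm on the +x side of hook_seat. The pin must pass between the nose and the back strip.
- hook_strip (a point): On the front (+x) face of the flat steel back strip, 60 mm below hook_seat and 10 mm on its -x side. This face is flat from 20 mm above hook_seat to 105 mm below it. With the nose held above the pin, the strip can be brought against the pin along +x to feel where the pin is; the pin then slides up along the strip into the mouth.
- latch (a joint): Red sprung latch across the hook's mouth: 21.5 mm long, 3 thick, hinged on the nose 28 mm below hook_seat. 0 rad = shut (level); grows up to 1.5 as the pin pushes it up into the throat; cannot go below 0. Needs roughly 5 to 12 N of downward push, well over the painting's weight, and snaps back to 0 beneath the pin 2 to 5 mm before the pin reaches the seat.
- pin_slot (a point): Middle of the slot, level with the slot and half-way along the free pin, 200 mm above the table. z up, y along the pin towards the post, x across. Pin: steel, level, 12 mm thick, from y = -80 mm (red end disc, 20 mm) to the post head at +110. Its axis is clamped firmly up to 24 mm either way in x and 15 mm in z from this point; where is not reported.
- stand: Fixed display stand: foot plate 120 x 250 x 12 mm, aluminium post at its +y end with a slotted head, 88 (x) x 70 mm, top 235 mm above the table. Origin on the table under the pin's middle, axes as pin_slot. The hook goes on the pin near its middle (within 20 mm), nose pointing along the stand's +x. At most 25 N of hook on pin.
- rack: Fixed wooden rack, base 90 x 120 x 8 mm, with two ridges along y whose tops are 53 mm above the table and which leave a 10 mm slot for the panel. Origin: underside centre. Axes as those of the painting standing in it.
- painting: The loose painting with its hook, 0.17 to 0.28 kg. Panel 160 wide (y) x 125 tall x 8 mm thick (x). Origin: middle of the panel's bottom edge; hook_grip lies 17 mm on the +x side of it and 203 mm above.
- paint_jar: Bystander: lidded paint jar 56 mm wide, 70 mm tall; origin at its base. Leave alone.
- paint_tube: Bystander: paint tube lying flat, about 110 x 34 x 18 mm; origin under its middle. Leave alone.
- brush_pot: Bystander: white pot 72 mm wide, 85 mm tall with three brushes up to 170 mm high; origin at its base. Leave alone.
Not all that is in view belongs to the job. What is shaped like the rack but pink or yellow is not meant.

How it is judged:
By the outcome, as a careful person would: the job done as asked, in the order asked, and still so for the second after the job is handed in, with the robot touching nothing.
It also fails if it takes over 61 s, if anything falls off the work surface, if the arm or the gripper's body presses on something with over 40 N, if the wrist force passes 120 N, or if a joint passes its speed limit or range.

ROBOT

A 7-joint arm with a two-finger parallel gripper is mounted at the origin on the work surface. World frame = base frame: x ahead of the robot, y to its left, z up, the work surface at z = 0. Lengths are in m, angles in rad, forces in N, time in s.
With the tool pointing down it reaches from about 0.425 to 0.975 m from the base axis. Payload 16.7 kg.
Tool frame: the origin (TCP) lies at the very end of the fingers, on their centre line; the grasp point (between the pads) lies 19 mm behind it; z points along the fingers, y is the line along which they close (so a half turn about z gives the same grasp; the last joint's range is limited). The gripper opens to 85 mm and grips with 20 to 120 N. Pads are 22 mm wide; open, the fingers measure 114 mm over their backs; the gripper's body (76 mm by 85 mm) begins 54 mm behind the grasp point. The pads swing forward as they close: fully open they stand 13 mm farther back than shut.
Start: joints at [0.956, 0.426, 0.074, 1.606, -0.034, 1.111, -0.067], TCP at [0.303, -0.603, 0.207] pointing down, gripper open.
Joint ranges: [-2.85, 2.85], [-0.5, 2.14], [-1.23, 1.37], [0.21, 2.46], [-1.02, 4.16], [0.16, 2.05], [-2.73, 2.73]. Speed limits (rad/s): [1.89, 1.89, 2.39, 2.39, 3.01, 3.01, 3.01].

INTERFACE

Orientations are given as a rotation vector (axis times angle).
In Python, from rig import state, viewer, ticket gives the robot as it stands. The module is installed in compiled form; this text tells all that it offers.
- The arm moves only by the tool step_arm, never from a script. Its argument "motion" is a list that holds one entry, the list of rows, each a list of 5 numbers: the shift along the tool's x, y, z in cm, then the turn about the tool's z in degrees, then the closure, from 0 (fully open) to 1 (shut). A call has 1 to 12 rows; each row shifts and turns the commanded pose from where the row before left it, along the tool's axes as they then stand; what a row does not reach is not made up. A row lasts 1/8 s, in which the tool goes at most 62.5 mm and 10.7 degrees, less where a joint would pass 70% of its speed; a pose out of reach is approached as far as the arm can. A call is refused whole if a number of a shift passes 6.25 or a number of a turn 10.7, either way. A call with a gripper value outside its range is refused whole. The fingers move at their own pace and stop on an object; "squeeze" is the grip in N (left out, the last holds). Time passes only in rows, so rows that do not move let the fingers close. It gives the time, the measured TCP pose, the force, the opening and the grip force at its end, in the units of the state.
- state(): the state, without advancing time (a new reading comes with each control period).
- viewer.camera(name): name is "scene" or "top" or "wrist"; returns the picture (420x560x3 uint8, blue, green, red); there is no depth.
- viewer.camera_info(name): a dict with "fov_y" (degrees; the focal length in pixels is half the picture's height over the tangent of half this angle, whatever the lens; pixels are square), "cx", "cy" (the principal point, pixels), "view" (4x4, takes a point from world to camera coordinates). Camera axes: x right, y down, z forward; pixel columns grow to the right and rows downward; lengths in m; the calibration is good to about 2 mm. The wrist camera is an equidistant fisheye: a pixel r from the principal point sees the ray r / f radians off the axis. A picture is of the moment at which its call begins: read the wrist's pose just before it. camera_info takes no time and is no camera call; for the wrist camera it gives the pose at the moment of the call.
- ticket.finish_job(): hands the job in; it is judged then, once.
The state is a dict: "time": time; "joint_positions": joint angles; "qvel": joint speeds; "joint_efforts": joint torques, N m; "eef_pos": TCP position; "tool_rot": TCP orientation; "ft_force": force on the tool from outside, world axes, zero at the start; "wrist_torque": the same for the moment, N m; "finger_gap": finger opening in m; "grip_force": force on a finger pad.
Only numpy, scipy, OpenCV 4.12 (cv2) and the standard library are available. Lean on these libraries where they do the work, as an engineer would, in place of code of your own. Each camera call takes 0.05 s, during which the arm holds its last target. There are 200 camera calls.

## Working session

There is one attempt and no reset: what is moved stays moved. The work goes in short steps, Python scripts to look and compute and a tool call to move; the robot and the scene stay as the last step left them, time stands still between calls to the robot, and variables do not carry over. Pictures are saved under pics/ and viewed, at most 10 in all, crops included, and the job is handed in when it is done.

Besides the shell and the picture viewer there is one more tool, called after "Call:" in YAML: its name, and indented under it one key for each argument. step_arm: Moves the arm, as the interface text tells. Its arguments: {"type":"object","properties":{"motion":{"type":"array"},"squeeze":{"type":"number"}},"required":["motion"]}

```bash
mkdir -p pics
cat > h.py <<'E'
import numpy as np, cv2
from rig import state, viewer, ticket
def info(n):
    i=viewer.camera_info(n); V=np.array(i["view"]); f=210/np.tan(np.radians(i["fov_y"])/2)
    return f,i["cx"],i["cy"],V
def ray(n,u,v,I=None):
    f,cx,cy,V=I or info(n)
    if n=="wrist":
        d=np.array([u-cx,v-cy]); r=np.hypot(*d); t=r/f
        c=np.r_[np.sin(t)*d/max(r,1e-9),np.cos(t)]
    else: c=np.array([(u-cx)/f,(v-cy)/f,1])
    R=V[:3,:3]; return -R.T@V[:3,3], R.T@c/np.linalg.norm(c)
def atz(n,u,v,z,I=None):
    o,d=ray(n,u,v,I); return o+d*(z-o[2])/d[2]
def proj(n,P,I=None):
    f,cx,cy,V=I or info(n); c=V[:3,:3]@np.asarray(P)+V[:3,3]
    if n=="wrist":
        r=np.hypot(c[0],c[1]); t=np.arctan2(r,c[2]); return np.array([cx+f*t*c[0]/r,cy+f*t*c[1]/r])
    return np.array([cx+f*c[0]/c[2],cy+f*c[1]/c[2]])
def tri(obs):
    A=np.zeros((3,3));b=np.zeros(3)
    for n,u,v in obs:
        o,d=ray(n,u,v); M=np.eye(3)-np.outer(d,d); A+=M;b+=M@o
    return np.linalg.solve(A,b)
E
python3 - <<'E'
from h import *
s=state(); print(s)
for n in ["scene","top"]:
    cv2.imwrite(f"pics/{n}0.png",viewer.camera(n)); o,d=ray(n,280,210); print(n,o,d,info(n)[:3])
E
```

```text
{'time': 0.0, 'joint_positions': array([ 0.95550131,  0.42674761,  0.07383522,  1.60661352, -0.03410889,
        1.11078821, -0.06712332]), 'qvel': array([ 0.00052254, -0.00133327, -0.00094366,  0.0015965 , -0.00068326,
       -0.00028722,  0.00061235]), 'joint_efforts': array([-3.19153252e-03, -9.49842811e+01,  3.75795722e+00, -4.63506711e+01,
        1.90277706e-02,  1.00329181e-02,  2.28121172e-05]), 'eef_pos': array([ 0.30295065, -0.60270407,  0.20669686]), 'tool_rot': array([-3.05558386e+00, -7.24717598e-01,  5.96022111e-04]), 'ft_force': array([0.58498301, 0.3840255 , 0.47642914]), 'wrist_torque': array([ 0.02494358,  0.00630422, -0.07460615]), 'grip_force': 0.0, 'finger_gap': 0.08513765350981395}
scene [ 1.08584321 -0.38979604  1.0090551 ] [-0.47862104  0.360084   -0.800788  ] (np.float64(515.2212058449253), 276.5094402462276, 210.38882129425338)
top [ 0.39372932 -0.02511107  0.92280018] [ 0.21017162  0.01898756 -0.97748011] (np.float64(393.3198504244857), 277.91570817510075, 208.19805955635064)
```

View pics/scene0.png

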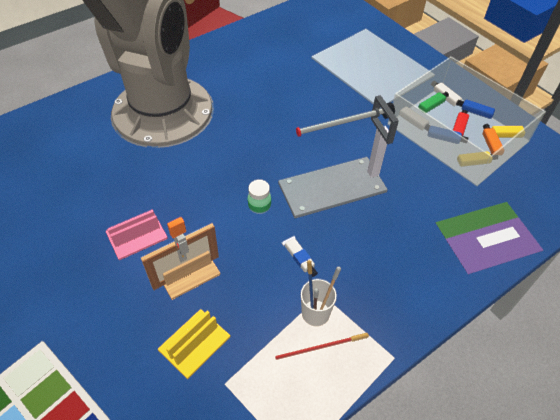

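View pics/top0.png

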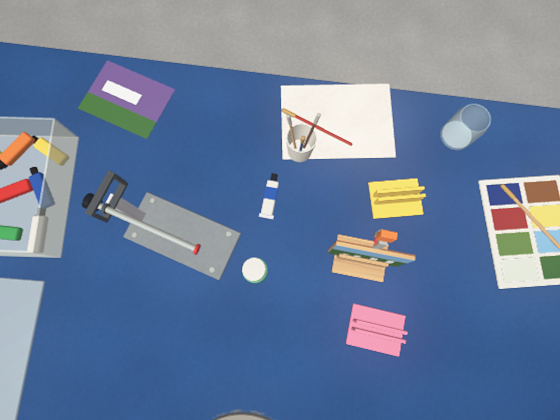

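Candidates for the orange tab: the tab on the painting at scene (177,228) / top (386,238), and the orange marker in the box at scene (491,139) / top (15,150). The pink rack (136,234) and the yellow rack (193,343) are decoys. I choose the tab on the painting in the wooden rack and check it in a close crop.

Run:
```python
from h import *
a=cv2.imread("pics/scene0.png");b=cv2.imread("pics/top0.png")
c=lambda i,u,v,w,h,k:cv2.resize(i[v:v+h,u:u+w],None,fx=k,fy=k,interpolation=cv2.INTER_CUBIC)
A=c(a,130,205,100,100,4);B=c(b,320,220,100,70,4);C=c(a,270,80,133,75,3);D=c(b,80,165,133,100,3)
im=np.zeros((600,800,3),np.uint8)
for p,x,y in [(A,0,0),(B,400,0),(D,400,290),(C[:190],0,405)]:
    h=min(p.shape[0],600-y);w=min(p.shape[1],800-x);im[y:y+h,x:x+w]=p[:h,:w]
cv2.imwrite("pics/crop1.png",im)
for n,i in(("scene",a),("top",b)):
    hsv=cv2.cvtColor(i,cv2.COLOR_BGR2HSV)
    m=cv2.inRange(hsv,(5,190,120),(14,255,255))
    k,l,st,ce=cv2.connectedComponentsWithStats(m)
    for j in range(1,k):
        if st[j,4]>25:print(n,st[j],ce[j])
```

```text
scene [484 128  17  25 230] [492.07391304 138.52608696]
scene [168 219  17  18 140] [175.67857143 226.47857143]
```

View pics/crop1.png

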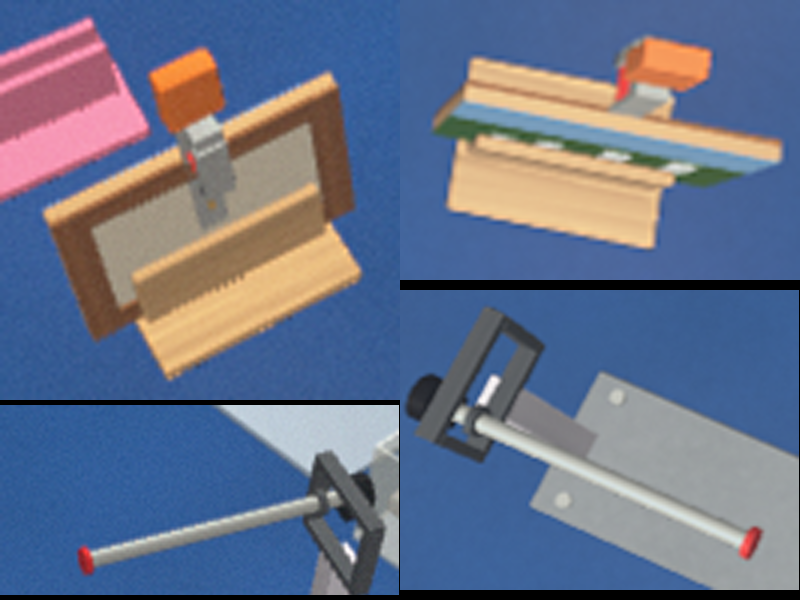

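The crop shows the orange tab (scene (177,227)) on a steel hook above the painting's bare back, with the red latch just below it. The rack is plain wood, and the bare back faces the scene camera (+x). The pin runs from its red disc at top (196,248) to the slotted head at about top (104,205).

```bash
cat > fit.py <<'E'
from h import *
from scipy.optimize import least_squares as ls
I={n:info(n) for n in("scene","top")}
def Rz(a): c,s=np.cos(a),np.sin(a); return np.array([[c,-s,0],[s,c,0],[0,0,1.]])
def Ry(a): c,s=np.cos(a),np.sin(a); return np.array([[c,0,s],[0,1,0],[-s,0,c]])
def Rx(a): c,s=np.cos(a),np.sin(a); return np.array([[1,0,0],[0,c,-s],[0,s,c]])
def fit(obs,p0,T,name,reg=None):
    def r(p):
        e=[proj(n,T(p,np.array(P)),I[n])-uv for n,uv,P in obs]
        e=np.concatenate(e); return e if reg is None else np.r_[e,reg(p)]
    s=ls(r,p0); print(name,np.round(s.x,4),"res",np.round(r(s.x),1)); return s.x
E
python3 - <<'E'
from fit import *
a=lambda x,y:(320+(x-400)/4,220+y/4)
b=lambda x,y:(130+x/4,205+y/4)
mm=1e-3
# orange centroid
oc={}
for n,(u0,v0,u1,v1) in dict(scene=(160,210,195,245),top=(370,222,402,248)).items():
    i=cv2.imread(f"pics/{n}0.png")[v0:v1,u0:u1]; h=cv2.cvtColor(i,cv2.COLOR_BGR2HSV)
    m=cv2.inRange(h,(3,165,110),(13,255,255)); k,l,st,ce=cv2.connectedComponentsWithStats(m)
    j=1+np.argmax(st[1:,4]); oc[n]=ce[j]+[u0,v0]; print(n,st[j],oc[n])
print("tri tab",tri([("scene",*oc["scene"]),("top",*oc["top"])]))
obs=[("top",a(467,90),(0,.08,.125)),("top",a(781,150),(0,-.08,.125)),
("scene",b(48,213),(.004,-.08,.125)),("scene",b(335,77),(.004,.08,.125)),
("scene",b(98,340),(.004,-.08,0)),
("top",oc["top"],(.017,0,.203)),("scene",oc["scene"],(.017,0,.203))]
T=lambda p,P:p[:3]+Rz(p[3])@Ry(p[4])@Rx(p[5])@P
p=fit(obs,[.45,-.25,.01,0,0,0],T,"painting x y z yaw pitch roll",lambda p:[(p[2]-.009)/.001,p[4]/.02,p[5]/.02])
print("grip",T(p,np.array([.017,0,.203])))
obs=[("top",(148,192.5),(.06,.125,.012)),("top",(240,235.5),(.06,-.125,.012)),("top",(220,279),(-.06,-.125,.012)),
("scene",(279.5,183),(-.06,-.125,.012)),("scene",(297,215.5),(.06,-.125,.012)),("scene",(386.5,187),(.06,.125,.012))]
T2=lambda p,P:np.r_[p[:2],0]+Rz(p[2])@P
q=fit(obs,[.45,.25,-.3],T2,"stand")
# pin: red disc, and pin at post end; crop coords
d=tri([("scene",298.5,131.5),("top",196.5,248.5)]); e=tri([("scene",377,113),("top",108,206.5)])
for P in(d,e): print("pin pt",P,"in stand",Rz(q[2]).T@(P-np.r_[q[:2],.2]))
E
```

```text
scene [  8  11  18  17 197] [176.23350254 228.15736041]
top [ 6  8 20 12 61] [384.37704918 237.98360656]
tri tab [ 0.52166599 -0.2111922   0.1979942 ]
painting x y z yaw pitch roll [ 0.5048 -0.2099  0.0084 -0.0629  0.0074 -0.001 ] res [-1.   0.4 -0.6  0.7  0.4  1.8  0.4  0.8 -0.7 -0.2  2.4 -1.6  0.2 -3.5
 -0.6  0.4 -0. ]
grip [ 0.52330091 -0.21082354  0.21124802]
stand [ 0.5004  0.2128 -0.2669] res [-2.7 -0.6  0.9 -3.5 -0.4  1.1 -2.4 -2.8 -2.3  0.7  1.1  1.3]
pin pt [0.45652006 0.13008457 0.20760241] in stand [-0.02053725 -0.09132485  0.00760241]
pin pt [0.51283764 0.30825774 0.20832927] in stand [-0.013202    0.09539297  0.00832927]
```

Call:
step_arm:
  motion:
    - [[4.1,-2.8,-1.2,0,0],[4.1,-2.8,-1.2,0,0],[4.1,-2.8,-1.2,0,0],[4.1,-2.8,-1.2,0,0],[4.1,-2.8,-1.2,0,0],[4.1,-2.8,-1.2,0,0],[4.1,-2.8,-1.2,0,0],[4.1,-2.8,-1.2,0,0],[4.1,-2.8,-1.2,0,0],[0,0,0,-10,0.3],[0,0,0,-10,0.3],[0,0,0,-10,0.3]]
  squeeze: 60

```text
time: 1.6
eef_pos: [0.5196, -0.212, 0.3151]
tool_rot: [-2.76, -1.5, 0.001]
ft_force: [0.9, -0.7, -0.8]
finger_gap: 0.0596
grip_force: 0.0
```

Call:
step_arm:
  motion:
    - [[0,0,0,-10,0.3],[0,0,0,-10,0.3],[0,0,0,-9.7,0.3],[0,0,0,0,0.3]]

```text
time: 2.1
eef_pos: [0.5194, -0.2122, 0.3151]
tool_rot: [-2.291, -2.149, 0.0]
ft_force: [-0.1, 0.9, -0.9]
finger_gap: 0.0596
grip_force: 0.0
```

```bash
cat >> h.py <<'E'
from scipy.spatial.transform import Rotation as Ro
def plan(T,yaw_deg,s=None):
    "tool-frame shift cm to world T, and turn so that tool y has world yaw yaw_deg"
    s=s or state(); R=Ro.from_rotvec(s["tool_rot"]).as_matrix()
    y=np.degrees(np.arctan2(R[1,1],R[0,1]))
    print("t",round(s["time"],2),"tcp",np.round(s["eef_pos"],4),"yaw",round(y,2),"tilt",np.round(R[:2,2],4),"gap",round(s["finger_gap"],4),"F",np.round(s["ft_force"],1),"M",np.round(s["wrist_torque"],2),"q",np.round(s["joint_positions"],2))
    print("shift cm",np.round(100*R.T@(np.array(T)-s["eef_pos"]),2),"turn deg",round(-((yaw_deg-y+180)%360-180),2))
E
python3 - <<'E'
from h import *
t=tri([("scene",176.5,227.8),("top",388.5,236.2)]);print("tab",t)
plan([.5233,-.2108,.192],-3.6)
I=info("wrist"); w=viewer.camera("wrist"); cv2.imwrite("pics/w1.png",w); np.save("w1.npy",np.r_[I[:3],I[3].ravel()])
print(proj("wrist",[.5233,-.2108,.2297],I), ray("wrist",I[1],I[2],I))
E
```

```text
tab [ 0.52558216 -0.21419684  0.20621842]
t 2.1 tcp [ 0.5194 -0.2122  0.3151] yaw -3.67 tilt [-0.0005  0.0003] gap 0.0596 F [-0.1  0.9 -0.9] M [-0.02  0.01  0.02] q [ 0.5   0.17 -0.26  1.71  0.05  1.26  0.17]
shift cm [ 0.16  0.38 12.31] turn deg -0.07
[285.32756071 204.19988362] (array([ 0.52380163, -0.13680435,  0.48180305]), array([-0.01872612, -0.29589195, -0.95503785]))
```

View pics/w1.png

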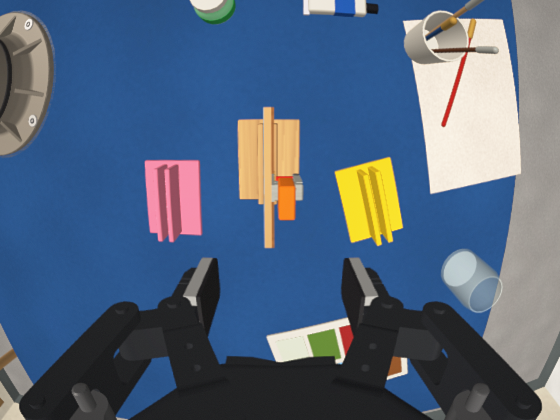

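The wrist view shows the panel edge vertical at column 268, so the yaw is right, and the top face of the orange tab at about (287,206) between the fingers.

Run:
```python
from h import *
a=np.load("w1.npy");I=(a[0],a[1],a[2],a[3:].reshape(4,4))
w=cv2.imread("pics/w1.png");h=cv2.cvtColor(w,cv2.COLOR_BGR2HSV)[170:226,270:302]
for r in range(2,56,4): print(170+r,[tuple(int(c) for c in h[r,k]) for k in (12,16,20)])
m=cv2.inRange(h,(4,180,150),(16,255,255)); ys,xs=np.nonzero(m); print(xs.min()+270,xs.max()+270,ys.min()+170,ys.max()+170, [ (r+170,np.nonzero(m[r])[0][[0,-1]]+270) for r in (12,30,36,46)])
for c in [(287,206),(287,192),(287,220)]: print(c,atz("wrist",*c,.2297,I))
```

```text
172 [(19, 120, 241), (18, 124, 235), (17, 123, 232)]
176 [(6, 184, 219), (5, 186, 212), (5, 191, 206)]
180 [(13, 226, 193), (12, 225, 190), (13, 228, 186)]
184 [(13, 226, 196), (13, 227, 192), (12, 225, 189)]
188 [(15, 221, 250), (15, 222, 250), (14, 220, 250)]
192 [(15, 220, 250), (15, 222, 250), (15, 221, 249)]
196 [(15, 222, 250), (15, 223, 249), (15, 223, 249)]
200 [(15, 221, 250), (15, 221, 249), (14, 221, 249)]
204 [(15, 221, 250), (15, 222, 249), (14, 219, 249)]
208 [(15, 222, 250), (15, 221, 249), (15, 219, 249)]
212 [(15, 223, 249), (15, 222, 249), (15, 220, 249)]
216 [(15, 222, 249), (14, 222, 249), (15, 221, 249)]
220 [(170, 67, 118), (168, 67, 114), (161, 56, 109)]
224 [(107, 177, 144), (107, 172, 144), (107, 172, 144)]
276 294 176 219 [(182, array([278, 292])), (200, array([278, 294])), (206, array([278, 294])), (216, array([279, 294]))]
(287, 206) [ 0.52456322 -0.21239974  0.2297    ]
(287, 192) [ 0.52522521 -0.20073559  0.2297    ]
(287, 220) [ 0.52389087 -0.22436886  0.2297    ]
```

Call:
step_arm:
  motion:
    - [[0.1,0.2,4,0,0.4],[0.1,0.25,4,0,0.4],[0,0,2,0,0.4],[0,0,1.2,0,0.4],[0,0,1.0,0,0.4],[0,0,0,0,0.4],[0,0,0,0,1],[0,0,0,0,1],[0,0,0,0,1],[0,0,0,0,1],[0,0,0,0,1],[0,0,0,0,1]]
  squeeze: 80

```text
time: 3.65
eef_pos: [0.5249, -0.2106, 0.1943]
tool_rot: [2.289, 2.149, 0.001]
ft_force: [1.2, -0.0, 6.4]
finger_gap: 0.0111
grip_force: 78.7
```

Run:
```python
from h import *
plan([.524,-.210,.193],-3.6); print(state()["grip_force"])
```

```text
t 3.65 tcp [ 0.5249 -0.2106  0.1943] yaw -3.62 tilt [ 0.0016 -0.0005] gap 0.0111 F [ 1.2 -0.   6.4] M [ 0.03 -0.07 -0.11] q [ 0.48  0.27 -0.26  1.86  0.08  1.02  0.13]
shift cm [ 0.06 -0.09  0.13] turn deg -0.02
78.65084007382393
```

Call:
step_arm:
  motion:
    - [[0,0,-1,0,1],[0,0,-1.5,0,1],[0,0,-2,0,1],[0,0,-2,0,1],[0,0,-2,0,1],[0,0,-2,0,1],[0,0,-1,0,1],[0,0,0,0,1],[0,0,0,0,1]]

```text
time: 4.78
eef_pos: [0.5239, -0.2104, 0.3077]
tool_rot: [-2.29, -2.15, 0.001]
ft_force: [-0.0, -0.2, -2.2]
finger_gap: 0.0108
grip_force: 78.6
```

Run:
```python
from h import *
plan([.524,-.210,.193],-3.6); print(state()["grip_force"])
a=viewer.camera("scene");b=viewer.camera("top");cv2.imwrite("pics/s2.png",a);cv2.imwrite("pics/t2.png",b)
I=info("wrist"); w=viewer.camera("wrist"); cv2.imwrite("pics/w2.png",w)
c=lambda i,u,v,w,h,k:cv2.resize(i[v:v+h,u:u+w],None,fx=k,fy=k,interpolation=cv2.INTER_CUBIC)
im=np.zeros((600,800,3),np.uint8)
A=c(a,110,150,133,150,3);B=c(b,300,180,133,100,3);W=c(w,180,80,200,150,2)
im[:450,:399]=A;im[:300,400:799]=B;im[300:600,400:800]=W
cv2.imwrite("pics/crop2.png",im)
```

```text
t 4.78 tcp [ 0.5239 -0.2104  0.3077] yaw -3.62 tilt [-0.0009  0.0004] gap 0.0108 F [-0.  -0.2 -2.2] M [ 0.02 -0.04 -0.03] q [ 0.49  0.18 -0.26  1.72  0.05  1.25  0.16]
shift cm [ 0.04  0.02 11.47] turn deg -0.02
78.56356037780643
```

View pics/crop2.png

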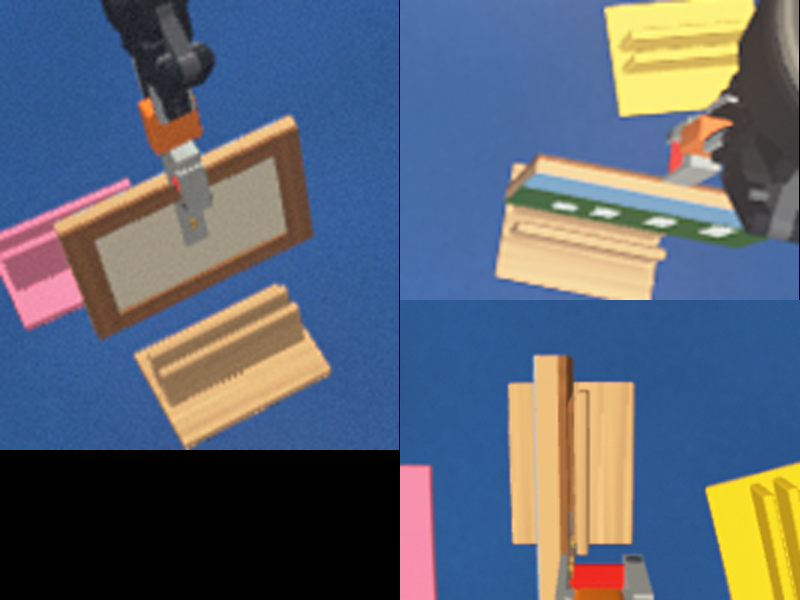

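The painting is out of the rack, upright and firmly held, and about 2.2 N is carried. Next I raise it above pin height and move on, with a wrist look at the pin on the way.

Call:
step_arm:
  motion:
    - [[0,0,-3,3.5,1],[0,0,-3.2,3.5,1],[0,0,-3.2,3.5,1],[0,0,-3,3.4,1],[2,-1.2,0,0,1],[4,-2.3,0,0,1],[4.5,-2.6,0,0,1],[4.5,-2.6,0,0,1],[4,-2.3,0,0,1],[2,-1.2,0,0,1],[0,0,0,0,1],[0,0,0,0,1]]

```text
time: 6.42
eef_pos: [0.4708, 0.0262, 0.4318]
tool_rot: [-2.533, -1.857, 0.001]
ft_force: [0.2, 0.7, -3.6]
finger_gap: 0.0107
grip_force: 78.7
```

Run:
```python
from h import *
plan([.4457,.2122,.43],-17.5)
I=info("wrist"); w=viewer.camera("wrist"); cv2.imwrite("pics/w3.png",w); np.save("w3.npy",np.r_[I[:3],I[3].ravel()])
for P in([.4565,.1301,.2076],[.5128,.3083,.2083],[.42,.03,.07]): print(proj("wrist",P,I))
```

```text
t 6.42 tcp [0.4708 0.0262 0.4318] yaw -17.5 tilt [-0.0009 -0.0003] gap 0.0107 F [ 0.2  0.7 -3.6] M [-0.08 -0.02  0.01] q [ 0.25 -0.02 -0.43  1.68 -0.01  1.48 -0.48]
shift cm [16.98 -7.99  0.17] turn deg 0.0
[242.76272594  95.73320897]
[244.3513954  -45.91878657]
[250.34512503 164.558499  ]
```

View pics/w3.png

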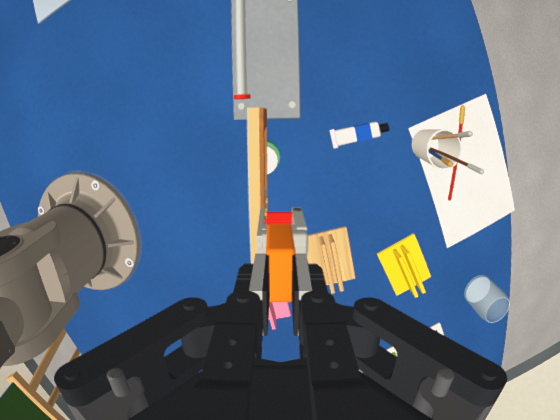

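The wrist view shows the pin from its red disc at (242,97) up to (238,0). The foot plate's near corners are at about (234,118) and (299,118), and the panel hangs straight. I'll measure the pin and plate directions here.

Run:
```python
from h import *
a=np.load("w3.npy");I=(a[0],a[1],a[2],a[3:].reshape(4,4))
w=cv2.imread("pics/w3.png").astype(int)
g=w[...,2]  # red channel: blue table low
L=[];C=[];R=[]
for v in range(4,90,6):
    r=w[v,215:320]; print(v,''.join('%4d'%x for x in r[10:40,2]), end=' | ')
    m=np.nonzero(r[:,2]>75)[0]+215; print(m[-1] if len(m) else None)
```

```text
4   52  49  51  49  48  54 110 166 168 168 189 209 220 219 217 205 186 163 142 135 153 166 165 165 167 169 169 167 165 164 | 297
10   50  50  51  49  47  60 131 167 167 167 181 210 219 219 220 207 189 166 145 134 148 165 167 167 168 166 165 165 164 167 | 297
16   51  49  50  51  48  52 101 163 167 166 187 209 221 220 218 207 190 168 144 135 148 165 166 168 167 168 168 169 169 168 | 298
22   51  50  49  50  48  59 124 162 167 166 177 208 220 220 220 210 192 170 150 135 150 164 165 166 168 167 166 166 166 167 | 298
28   52  50  49  51  51  51  90 162 169 168 184 207 220 221 220 212 194 174 150 137 142 166 168 166 166 165 165 165 165 165 | 298
34   53  51  52  51  50  55 106 155 168 166 172 207 221 221 221 214 196 176 151 138 142 163 164 163 162 162 164 166 167 167 | 298
40   50  53  52  52  49  50  80 162 166 164 177 204 220 222 221 217 199 178 157 139 142 161 168 167 164 165 164 164 164 163 | 298
46   51  51  51  53  51  53  90 149 165 163 170 201 222 222 221 217 202 182 157 142 136 164 165 164 164 164 164 164 166 167 | 298
52   51  52  51  52  51  49  75 147 165 162 168 202 219 222 222 218 204 185 161 142 137 155 164 164 165 165 166 165 165 165 | 298
58   53  52  53  52  54  49  66 144 162 161 167 193 219 223 222 221 207 189 165 144 140 153 165 166 166 166 167 167 167 165 | 299
64   53  52  52  53  52  51  67 125 163 165 165 196 217 223 223 221 209 191 170 148 138 155 165 166 165 165 166 167 169 170 | 299
70   52  54  52  53  52  50  62 133 160 163 164 183 213 223 223 220 212 195 172 149 138 148 165 166 166 168 167 167 166 166 | 299
76   54  52  52  53  53  51  55  99 163 167 166 182 212 223 223 222 214 198 177 151 140 144 164 165 166 165 166 166 167 166 | 299
82   53  53  53  54  54  52  56 110 166 169 168 181 206 222 224 222 216 201 181 158 141 145 165 168 167 167 167 167 167 169 | 299
88   53  54  52  52  53  51  54  86 144 164 166 171 205 222 224 223 219 204 185 161 142 142 157 165 166 168 167 168 169 169 | 299
```

Run:
```python
from h import *
a=np.load("w3.npy");I=(a[0],a[1],a[2],a[3:].reshape(4,4))
def yaw(p,q,z):
    A=atz("wrist",*p,z,I);B=atz("wrist",*q,z,I);d=A-B; print(np.round(A,4),np.round(B,4),"ydir->xyaw",np.degrees(np.arctan2(-d[0],d[1])))
    return A,B
A,B=yaw((240,4),(241.4,88),.2078)
yaw((231.2,4),(232.5,88),.012)
P,Q=yaw((298.2,4),(299.7,88),.012)
ey=(A-B)/np.linalg.norm(A-B); ex=np.array([ey[1],-ey[0],0])
D=atz("wrist",242,97.5,.2078,I); print("disc",D)
for l,c in(("near-left",(233.5,118)),("near-right",(299.7,118))): 
    K=atz("wrist",*c,.012,I); print(l,"rel pin x,y",(K-B)@ex,(K-D)@ey)
M=D+.08*ey; print("M",M,"ex",ex,"ey",ey, "yaw",np.degrees(np.arctan2(ex[1],ex[0])))
for n,uv in(("scene",(339,122.5)),):
    print(proj(n,M), proj(n,D), proj("top",M),proj("top",D))
s=M-.005*ey-.035*ex; plan([s[0],s[1],.43],np.degrees(np.arctan2(ex[1],ex[0])))
```

```text
[0.4877 0.2416 0.2078] [0.4578 0.1395 0.2078] ydir->xyaw -16.278999568197875
[0.47   0.3191 0.012 ] [0.4251 0.1654 0.012 ] ydir->xyaw -16.285439770720753
[0.5838 0.2808 0.012 ] [0.5385 0.1285 0.012 ] ydir->xyaw -16.55451212716688
disc [0.45500174 0.12834685 0.2078    ]
near-left rel pin x,y -0.03866398400486244 -0.0274039940884037
near-right rel pin x,y 0.07971364817473832 -0.030668288607914457
M [0.47742693 0.20513949 0.2078    ] ex [ 0.9599081 -0.2803149  0.       ] ey [0.2803149 0.9599081 0.       ] yaw -16.278999568197875
[331.10145664 123.0021742 ] [297.50106719 131.34643278] [158.17493828 231.91548076] [197.32468072 249.47227395]
t 6.47 tcp [0.471  0.0259 0.4319] yaw -17.55 tilt [-0.0008 -0.0001] gap 0.011 F [ 0.2 -0.9 -2.3] M [-0.05 -0.04 -0.01] q [ 0.25 -0.02 -0.43  1.68 -0.01  1.48 -0.48]
shift cm [16.71 -8.27  0.19] turn deg -1.27
```

Call:
step_arm:
  motion:
    - [[2,-1,0,0,1],[4.5,-2.1,0,0,1],[4.5,-2.1,0,0,1],[4.4,-2.1,0,0,1],[2,-1,0,-0.6,1],[0,0,0,-0.6,1],[0,0,2,0,1],[0,0,3,0,1],[0,0,3,0,1],[0,0,3,0,1],[0,0,2,0,1],[0,0,0,0,1]]

```text
time: 7.98
eef_pos: [0.4442, 0.2157, 0.3012]
tool_rot: [-2.515, -1.881, 0.004]
ft_force: [0.1, 0.1, -2.2]
finger_gap: 0.0105
grip_force: 78.7
```

Run:
```python
from h import *
M=np.array([.4774,.2051,.2078]);ex=np.array([.9599,-.2803,0]);ey=np.array([.2803,.9599,0])
s=M+.002*ey; plan([s[0],s[1],.30],-16.35); e=state()["eef_pos"]-M;print("stand x,y",e@ex,e@ey)
I=info("wrist");w=viewer.camera("wrist");a=viewer.camera("scene");b=viewer.camera("top")
c=lambda i,u,v,w,h,k:cv2.resize(i[v:v+h,u:u+w],None,fx=k,fy=k,interpolation=cv2.INTER_CUBIC)
im=np.zeros((600,800,3),np.uint8)
A=c(a,260,60,133,100,3);B=c(b,80,170,133,100,3);W=c(w,180,60,200,150,2);W2=c(w,180,0,200,150,2)
im[:300,:399]=A;im[300:600,:399]=B;im[300:600,400:800]=W
cv2.imwrite("pics/crop3.png",im)
```

```text
t 7.97 tcp [0.4442 0.2157 0.3012] yaw -16.41 tilt [-0.0025 -0.0011] gap 0.0105 F [ 0.1  0.1 -2.2] M [ 0.01 -0.07  0.03] q [ 0.04  0.09 -0.65  1.85  0.06  1.22 -0.92]
shift cm [0.12 3.48 0.11] turn deg -0.06
stand x,y -0.03480136192193023 0.000861810678701877
```

View pics/crop3.png

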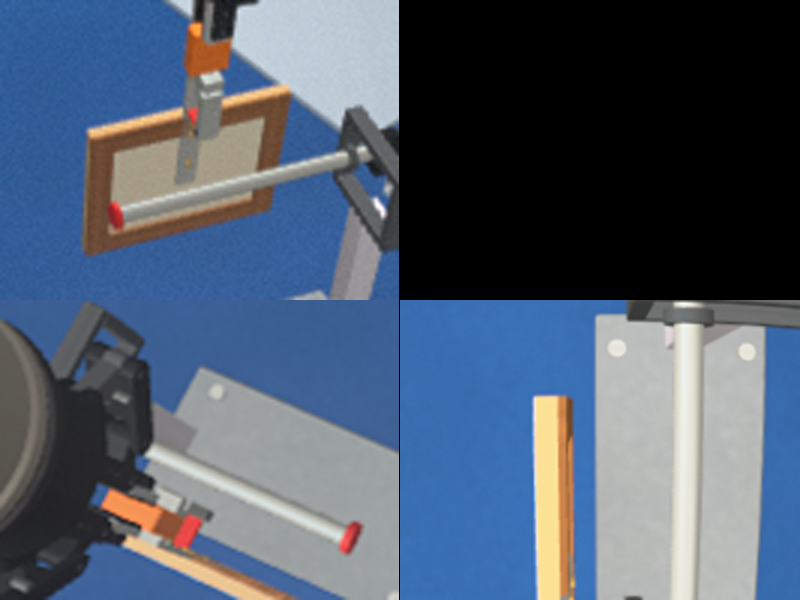

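The view shows the hook on the pin's −x side, with the nose above the pin and the panel parallel to it. Now I move +x to feel for the pin with the strip.

Call:
step_arm:
  motion:
    - [[0,0.5,0,0,1],[0,0.9,0,0,1],[0,0.9,0,0,1],[0,0.7,0,0,1],[0,0.3,0,0,1],[0,0,0,0,1],[0,0,0,0,1]]

```text
time: 9.0
eef_pos: [0.4758, 0.2083, 0.3025]
tool_rot: [-2.514, -1.884, 0.0]
ft_force: [0.5, 0.4, -2.3]
finger_gap: 0.0111
grip_force: 78.7
```

Call:
step_arm:
  motion:
    - [[0,0.15,0,0,1],[0,0.15,0,0,1],[0,0,0,0,1],[0,0,0,0,1]]

```text
time: 9.5
eef_pos: [0.4789, 0.2073, 0.3025]
tool_rot: [-2.514, -1.884, -0.0]
ft_force: [0.5, -0.8, -1.8]
finger_gap: 0.0104
grip_force: 78.7
```

Call:
step_arm:
  motion:
    - [[0,0.15,0,0,1],[0,0,0,0,1],[0,0,0,0,1]]

```text
time: 9.88
eef_pos: [0.4803, 0.2069, 0.3024]
tool_rot: [-2.514, -1.884, 0.0]
ft_force: [-0.8, 0.4, -2.6]
finger_gap: 0.011
grip_force: 78.7
```

Call:
step_arm:
  motion:
    - [[0,0.1,0,0,1],[0,0,0,0,1],[0,0,0,0,1]]

```text
time: 10.25
eef_pos: [0.4813, 0.2066, 0.3024]
tool_rot: [-2.514, -1.884, -0.0]
ft_force: [0.2, 0.7, -1.2]
finger_gap: 0.0109
grip_force: 78.7
```

Call:
step_arm:
  motion:
    - [[0,0.1,0,0,1],[0,0,0,0,1],[0,0,0,0,1]]

```text
time: 10.62
eef_pos: [0.4823, 0.2063, 0.3024]
tool_rot: [-2.514, -1.884, -0.0]
ft_force: [0.5, -0.1, -2.3]
finger_gap: 0.0108
grip_force: 78.7
```

Call:
step_arm:
  motion:
    - [[0,0.1,0,0,1],[0,0,0,0,1],[0,0,0,0,1]]

```text
time: 11.0
eef_pos: [0.4832, 0.206, 0.3024]
tool_rot: [-2.514, -1.884, -0.0]
ft_force: [0.5, -0.2, -1.8]
finger_gap: 0.0107
grip_force: 78.7
```

Call:
step_arm:
  motion:
    - [[0,0.1,0,0,1],[0,0,0,0,1],[0,0,0,0,1]]

```text
time: 11.38
eef_pos: [0.4842, 0.2057, 0.3024]
tool_rot: [-2.514, -1.884, -0.0]
ft_force: [-0.3, 0.2, -3.2]
finger_gap: 0.0106
grip_force: 78.6
```

Call:
step_arm:
  motion:
    - [[0,0.1,0,0,1],[0,0,0,0,1],[0,0,0,0,1]]

```text
time: 11.75
eef_pos: [0.4851, 0.2054, 0.3024]
tool_rot: [-2.514, -1.884, 0.0]
ft_force: [0.3, 0.3, -3.4]
finger_gap: 0.0105
grip_force: 78.6
```

Call:
step_arm:
  motion:
    - [[0,0.1,0,0,1],[0,0,0,0,1],[0,0,0,0,1]]

```text
time: 12.12
eef_pos: [0.4861, 0.2052, 0.3024]
tool_rot: [-2.514, -1.884, 0.0]
ft_force: [-2.0, 0.4, -3.1]
finger_gap: 0.0107
grip_force: 78.6
```

Call:
step_arm:
  motion:
    - [[0,0.1,0,0,1],[0,0,0,0,1],[0,0,0,0,1]]

```text
time: 12.5
eef_pos: [0.487, 0.2049, 0.3024]
tool_rot: [-2.514, -1.884, 0.0]
ft_force: [-1.6, -0.2, -3.2]
finger_gap: 0.0108
grip_force: 78.6
```

Run:
```python
from h import *
M=np.array([.4774,.2051,.2078]);ex=np.array([.9599,-.2803,0]);ey=np.array([.2803,.9599,0])
plan(M,-16.35); e=state()["eef_pos"]-M;print("stand x,y",e@ex,e@ey)
I=info("wrist");w=viewer.camera("wrist");a=viewer.camera("scene");b=viewer.camera("top")
c=lambda i,u,v,w,h,k:cv2.resize(i[v:v+h,u:u+w],None,fx=k,fy=k,interpolation=cv2.INTER_CUBIC)
im=np.zeros((600,800,3),np.uint8)
im[:300,:399]=c(a,260,60,133,100,3);im[:300,400:799]=c(a,310,80,57,43,7)[:300,:399];im[300:600,:399]=c(b,80,170,133,100,3);im[300:600,400:800]=c(w,180,60,200,150,2)
cv2.imwrite("pics/crop4.png",im)
```

```text
t 12.5 tcp [0.487  0.2049 0.3024] yaw -16.31 tilt [-0.0001  0.    ] gap 0.0108 F [-1.6 -0.2 -3.2] M [ 0.02  0.58 -0.14] q [ 0.05  0.16 -0.63  1.78  0.1   1.24 -0.9 ]
shift cm [-0.25 -0.93  9.46] turn deg 0.04
stand x,y 0.009286041812649182 0.0025159664554424365
```

View pics/crop4.png

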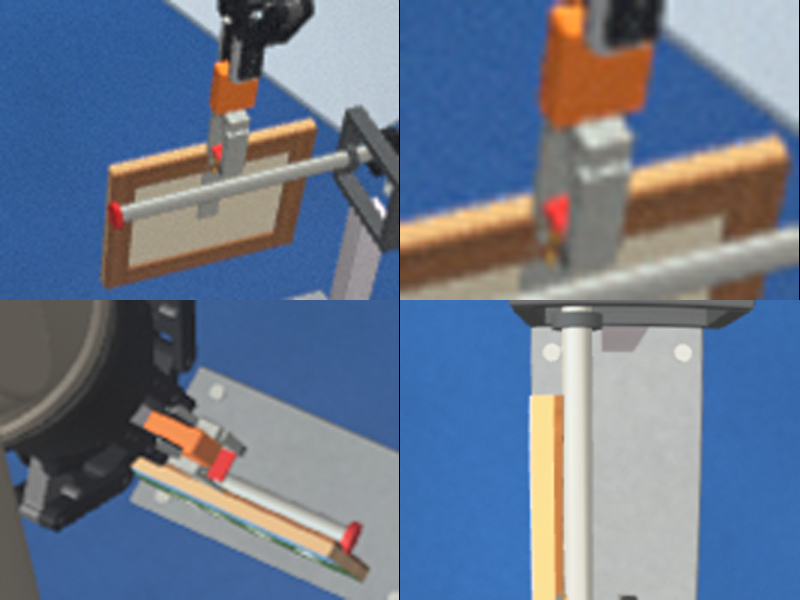

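The strip touches the pin at about 8 mm along stand x: the wrist moment jumped to 0.58 N·m, and the top view shows the pin beside the strip. I back off 5 mm to centre the throat, then lower.

Call:
step_arm:
  motion:
    - [[0,-0.3,0,0,1],[0,-0.2,0,0,1],[0,0,0.5,0,1],[0,0,0.7,0,1],[0,0,0.7,0,1],[0,0,0.4,0,1],[0,0,0.2,0,1],[0,0,0,0,1],[0,0,0,0,1]]

```text
time: 13.78
eef_pos: [0.4823, 0.2064, 0.2776]
tool_rot: [2.514, 1.884, 0.001]
ft_force: [-0.7, 0.8, -3.1]
finger_gap: 0.0105
grip_force: 78.7
```

Call:
step_arm:
  motion:
    - [[0,0,0.3,0,1],[0,0,0,0,1],[0,0,0,0,1]]

```text
time: 14.15
eef_pos: [0.4823, 0.2063, 0.2744]
tool_rot: [-2.514, -1.884, -0.0]
ft_force: [-0.7, 0.1, -1.9]
finger_gap: 0.0109
grip_force: 78.6
```

```bash
cat > st.py <<'E'
from h import *
M=np.array([.4774,.2051,.2078]);ex=np.array([.9599,-.2803,0]);ey=np.array([.2803,.9599,0])
s=state();e=s["eef_pos"]-M;F=s["ft_force"];T=s["wrist_torque"]
print("t",s["time"],"stand x,y",np.round([e@ex*1e3,e@ey*1e3],1),"z",s["eef_pos"][2],"F xyz stand",np.round([F@ex,F@ey,F[2]],1),"M stand",np.round([T@ex,T@ey,T[2]],2))
E
python3 st.py
```

```text
t 14.15 stand x,y [4.3 2.5] z 0.2744492922604756 F xyz stand [-0.7 -0.1 -1.9] M stand [-0.01 -0.05  0.02]
```

Call:
step_arm:
  motion:
    - [[0,0,0.3,0,1],[0,0,0,0,1],[0,0,0,0,1]]

```text
time: 14.52
eef_pos: [0.4823, 0.2063, 0.2714]
tool_rot: [-2.514, -1.884, 0.0]
ft_force: [0.5, -0.6, -2.5]
finger_gap: 0.0108
grip_force: 78.6
```

Call:
step_arm:
  motion:
    - [[0,0,0.2,0,1],[0,0,0,0,1],[0,0,0,0,1]]

```text
time: 14.9
eef_pos: [0.4823, 0.2063, 0.2695]
tool_rot: [-2.514, -1.884, -0.0]
ft_force: [-0.1, 0.6, -2.7]
finger_gap: 0.0105
grip_force: 78.7
```

```bash
python3 st.py
```

```text
t 14.9 stand x,y [4.3 2.5] z 0.26947829270545814 F xyz stand [-0.3  0.5 -2.7] M stand [ 0.03 -0.04  0.02]
```

Call:
step_arm:
  motion:
    - [[0,0,0.2,0,1],[0,0,0,0,1],[0,0,0,0,1]]

```text
time: 15.28
eef_pos: [0.4824, 0.2064, 0.2676]
tool_rot: [2.514, 1.884, 0.001]
ft_force: [0.7, -0.5, 1.9]
finger_gap: 0.0106
grip_force: 79.1
```

Call:
step_arm:
  motion:
    - [[0,0,0.2,0,1],[0,0,0,0,1],[0,0,0,0,1]]

```text
time: 15.65
eef_pos: [0.4824, 0.2064, 0.2656]
tool_rot: [-2.514, -1.884, -0.0]
ft_force: [0.2, 0.5, 4.2]
finger_gap: 0.0109
grip_force: 79.4
```

Call:
step_arm:
  motion:
    - [[0,0,0.2,0,1],[0,0,0,0,1],[0,0,0,0,1]]

```text
time: 16.02
eef_pos: [0.4822, 0.2063, 0.2634]
tool_rot: [-2.514, -1.884, -0.0]
ft_force: [0.0, 0.6, 3.8]
finger_gap: 0.0112
grip_force: 79.5
```

```bash
python3 st.py
```

```text
t 16.025 stand x,y [4.3 2.5] z 0.26344058211355864 F xyz stand [-0.1  0.6  3.8] M stand [0.1  0.   0.02]
```

Call:
step_arm:
  motion:
    - [[0,0,0.3,0,1],[0,0,0,0,1],[0,0,0,0,1]]

```text
time: 16.4
eef_pos: [0.4823, 0.2064, 0.2605]
tool_rot: [-2.514, -1.884, -0.0]
ft_force: [0.0, 0.2, 5.9]
finger_gap: 0.0107
grip_force: 79.7
```

Call:
step_arm:
  motion:
    - [[0,0,0.3,0,1],[0,0,0,0,1],[0,0,0,0,1]]

```text
time: 16.77
eef_pos: [0.4825, 0.2063, 0.2576]
tool_rot: [2.514, 1.884, 0.001]
ft_force: [1.4, 0.3, 4.3]
finger_gap: 0.0105
grip_force: 79.6
```

Call:
step_arm:
  motion:
    - [[0,0,0.3,0,1],[0,0,0,0,1],[0,0,0,0,1]]

```text
time: 17.15
eef_pos: [0.4823, 0.2062, 0.2544]
tool_rot: [2.514, 1.884, 0.0]
ft_force: [3.5, 0.0, 2.4]
finger_gap: 0.0104
grip_force: 79.2
```

```bash
python3 st.py
```

```text
t 17.15 stand x,y [4.4 2.4] z 0.25438441481013196 F xyz stand [3.4 1.  2.4] M stand [ 0.08 -0.7   0.03]
```

Call:
step_arm:
  motion:
    - [[0,0.1,0,0,1],[0,0,0.3,0,1],[0,0,0,0,1],[0,0,0,0,1]]

```text
time: 17.65
eef_pos: [0.4831, 0.206, 0.2514]
tool_rot: [-2.514, -1.884, 0.0]
ft_force: [0.9, 0.3, 0.7]
finger_gap: 0.0106
grip_force: 79.2
```

```bash
python3 st.py
```

```text
t 17.65 stand x,y [5.3 2.5] z 0.25137929038273726 F xyz stand [0.8 0.5 0.7] M stand [ 0.05 -0.29 -0.01]
```

Call:
step_arm:
  motion:
    - [[0,0,0.3,0,1],[0,0,0,0,1],[0,0,0,0,1]]

```text
time: 18.02
eef_pos: [0.4831, 0.206, 0.2483]
tool_rot: [-2.514, -1.884, 0.0]
ft_force: [0.7, 0.9, 0.5]
finger_gap: 0.0109
grip_force: 79.1
```

Call:
step_arm:
  motion:
    - [[0,0,0.3,0,1],[0,0,0,0,1],[0,0,0,0,1]]

```text
time: 18.4
eef_pos: [0.4831, 0.2059, 0.2453]
tool_rot: [-2.514, -1.884, 0.0]
ft_force: [1.8, 0.4, -0.3]
finger_gap: 0.0105
grip_force: 78.9
```

```bash
python3 st.py
```

```text
t 18.4 stand x,y [5.3 2.4] z 0.24528065970320817 F xyz stand [ 1.6  0.9 -0.3] M stand [ 0.14 -0.3  -0.01]
```

Call:
step_arm:
  motion:
    - [[0,0,0.3,0,1],[0,0,0,0,1],[0,0,0,0,1]]

```text
time: 18.77
eef_pos: [0.483, 0.206, 0.2422]
tool_rot: [-2.514, -1.884, 0.001]
ft_force: [0.2, -0.3, -1.7]
finger_gap: 0.0107
grip_force: 78.7
```

Call:
step_arm:
  motion:
    - [[0,0,0.3,0,1],[0,0,0,0,1],[0,0,0,0,1]]

```text
time: 19.15
eef_pos: [0.483, 0.2059, 0.2392]
tool_rot: [-2.514, -1.884, 0.001]
ft_force: [-0.6, -0.4, -3.2]
finger_gap: 0.0111
grip_force: 78.8
```

```bash
python3 st.py
```

```text
t 19.15 stand x,y [5.1 2.3] z 0.23917913590462342 F xyz stand [-0.5 -0.5 -3.2] M stand [0.05 0.   0.02]
```

Call:
step_arm:
  motion:
    - [[0,0,0.2,0,1],[0,0,0,0,1],[0,0,0,0,1]]

```text
time: 19.52
eef_pos: [0.4831, 0.206, 0.2374]
tool_rot: [-2.514, -1.884, 0.0]
ft_force: [-0.3, 1.2, -2.6]
finger_gap: 0.0103
grip_force: 78.7
```

Call:
step_arm:
  motion:
    - [[0,0,0.15,0,1],[0,0,0,0,1],[0,0,0,0,1]]

```text
time: 19.9
eef_pos: [0.4832, 0.206, 0.2359]
tool_rot: [-2.514, -1.884, 0.0]
ft_force: [-1.4, -0.2, -2.1]
finger_gap: 0.0108
grip_force: 78.7
```

```bash
python3 st.py
```

```text
t 19.9 stand x,y [5.3 2.5] z 0.2359086099221526 F xyz stand [-1.3 -0.6 -2.1] M stand [ 0.04  0.18 -0.02]
```

Call:
step_arm:
  motion:
    - [[0,-0.15,0.15,0,1],[0,0,0,0,1],[0,0,0,0,1]]

```text
time: 20.27
eef_pos: [0.4818, 0.2064, 0.2344]
tool_rot: [-2.514, -1.884, 0.0]
ft_force: [-0.0, -0.5, -2.9]
finger_gap: 0.0107
grip_force: 78.8
```

```bash
python3 st.py
```

```text
t 20.275 stand x,y [3.8 2.5] z 0.23443679424593902 F xyz stand [ 0.1 -0.4 -2.9] M stand [ 0.    0.05 -0.  ]
```

Call:
step_arm:
  motion:
    - [[0,-0.05,0.15,0,1],[0,0,0,0,1],[0,0,0,0,1]]

```text
time: 20.65
eef_pos: [0.4813, 0.2067, 0.2331]
tool_rot: [-2.514, -1.884, -0.0]
ft_force: [-1.7, -0.0, 1.8]
finger_gap: 0.0108
grip_force: 79.4
```

```bash
python3 st.py
```

```text
t 20.65 stand x,y [3.3 2.7] z 0.23306026900203838 F xyz stand [-1.7 -0.5  1.8] M stand [-0.04  0.55 -0.01]
```

Call:
step_arm:
  motion:
    - [[0,-0.1,0.05,0,1],[0,0,0,0,1],[0,0,0,0,1]]

```text
time: 21.02
eef_pos: [0.4803, 0.2069, 0.2324]
tool_rot: [-2.514, -1.884, -0.0]
ft_force: [-1.3, 1.6, 1.6]
finger_gap: 0.0107
grip_force: 79.3
```

```bash
python3 st.py
python3 - <<'E'
from h import *
w=viewer.camera("wrist");a=viewer.camera("scene");b=viewer.camera("top")
c=lambda i,u,v,w,h,k:cv2.resize(i[v:v+h,u:u+w],None,fx=k,fy=k,interpolation=cv2.INTER_CUBIC)
im=np.zeros((600,800,3),np.uint8)
im[:600,:399]=c(a,317,85,50,75,8)[:600,:399];im[300:600,400:799]=c(b,110,190,66,50,6)[:300,:399];im[:300,400:800]=c(w,220,100,133,100,3)[:300,:400].copy() if False else cv2.resize(w[100:250,200:400],(400,300))
cv2.imwrite("pics/crop5.png",im)
E
```

```text
t 21.025 stand x,y [2.3 2.6] z 0.23243879652818916 F xyz stand [-1.7  1.1  1.6] M stand [ 0.05  0.36 -0.03]Traceback (most recent call last):
  File "<stdin>", line 5, in <module>
ValueError: could not broadcast input array from shape (300,396,3) into shape (300,399,3)
```

Run:
```python
from h import *
w=viewer.camera("wrist");a=viewer.camera("scene");b=viewer.camera("top")
r=lambda i,u,v,w,h,W,H:cv2.resize(i[v:v+h,u:u+w],(W,H),interpolation=cv2.INTER_CUBIC)
im=np.zeros((600,800,3),np.uint8)
im[:,:400]=r(a,313,90,50,75,400,600);im[:300,400:]=r(w,180,100,200,150,400,300);im[300:,400:]=r(b,110,190,80,60,400,300)
cv2.imwrite("pics/crop5.png",im)
```

```text
(no output)
```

View pics/crop5.png

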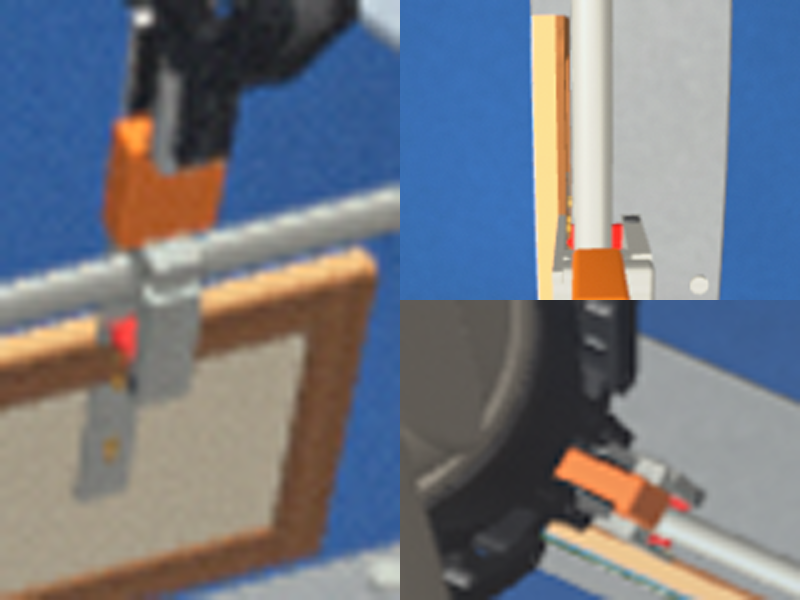

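The picture shows the pin inside the hook under the crown, and the red latch shut beneath it, with red visible on both sides below the pin in the wrist view. Contact load is about 4 N. Now I release and back straight up.

Call:
step_arm:
  motion:
    - [[0,0,-0.03,0,0.9],[0,0,0,0,0.8],[0,0,0,0,0.7],[0,0,0,0,0.6],[0,0,0,0,0.5],[0,0,0,0,0.4],[0,0,0,0,0.4],[0,0,0,0,0.4],[0,0,0,0,0.4]]
  squeeze: 20

```text
time: 22.45
eef_pos: [0.4804, 0.2069, 0.2328]
tool_rot: [-2.514, -1.884, -0.0]
ft_force: [0.5, 0.2, -0.7]
finger_gap: 0.0513
grip_force: 0.0
```

```bash
python3 st.py
```

```text
t 22.45 stand x,y [2.3 2.5] z 0.23276744240776562 F xyz stand [ 0.4  0.4 -0.7] M stand [-0.06 -0.    0.02]
```

Released with no contact force. Rising slowly.

Call:
step_arm:
  motion:
    - [[0,0,-0.5,0,0.4],[0,0,-1,0,0.4],[0,0,-1.5,0,0.4],[0,0,-2,0,0.4],[0,0,-2.5,0,0.4],[0,0,-2.5,0,0.4],[0,0,-2,0,0.4],[0,0,-1,0,0.4],[0,0,0,0,0.4],[0,0,0,0,0.4],[0,0,0,0,0.4],[0,0,0,0,0.4]]

```text
time: 23.95
eef_pos: [0.4802, 0.2068, 0.3623]
tool_rot: [-2.514, -1.884, 0.001]
ft_force: [0.4, 0.0, 0.3]
finger_gap: 0.0517
grip_force: 0.0
```

Call:
step_arm:
  motion:
    - [[0,0,0,0,0.4],[0,0,0,0,0.4],[0,0,0,0,0.4],[0,0,0,0,0.4],[0,0,0,0,0.4],[0,0,0,0,0.4],[0,0,0,0,0.4],[0,0,0,0,0.4],[0,0,0,0,0.4],[0,0,0,0,0.4],[0,0,0,0,0.4],[0,0,0,0,0.4]]

```text
time: 25.45
eef_pos: [0.4803, 0.2069, 0.3627]
tool_rot: [-2.514, -1.884, -0.0]
ft_force: [0.4, -0.6, 0.6]
finger_gap: 0.051
grip_force: 0.0
```

```bash
python3 st.py
python3 - <<'E'
from h import *
a=viewer.camera("scene")
for k in range(4): z=viewer.camera("scene")
print("motion",cv2.absdiff(a,z)[60:200,250:400].max())
w=viewer.camera("wrist")
r=lambda i,u,v,w,h,W,H:cv2.resize(i[v:v+h,u:u+w],(W,H),interpolation=cv2.INTER_CUBIC)
im=np.zeros((600,800,3),np.uint8)
im[:,:400]=r(z,290,80,80,120,400,600);im[:300,400:]=r(w,180,100,200,150,400,300);im[300:,400:]=cv2.resize(z,(400,300))
cv2.imwrite("pics/crop6.png",im)
E
```

```text
t 25.45 stand x,y [2.3 2.5] z 0.36274233616326523 F xyz stand [ 0.6 -0.5  0.6] M stand [-0.   -0.02  0.02]
motion 18
```

View pics/crop6.png

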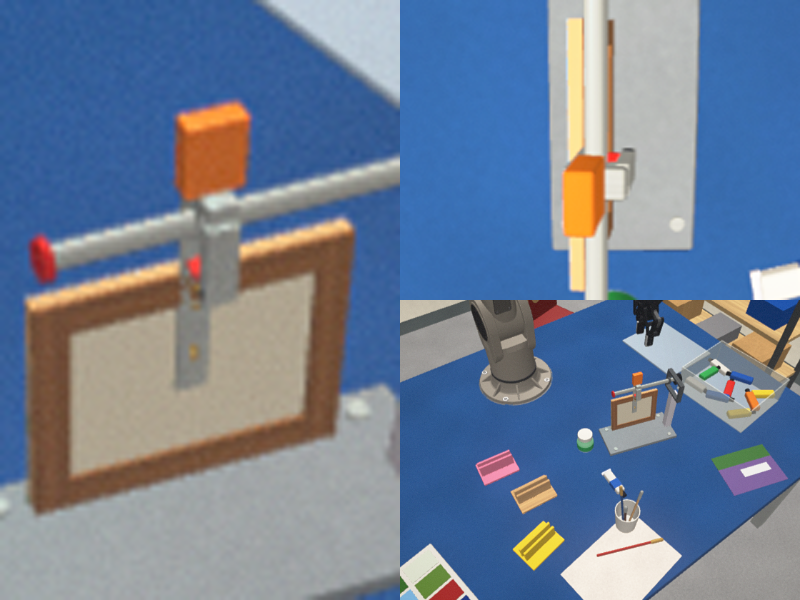

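The painting hangs freely from the pin with the latch shut below it. The gripper is well clear and the jar, tube and pot are untouched. I let it settle, then hand in.

Call:
step_arm:
  motion:
    - [[0,0,0,0,0.4],[0,0,0,0,0.4],[0,0,0,0,0.4],[0,0,0,0,0.4],[0,0,0,0,0.4],[0,0,0,0,0.4],[0,0,0,0,0.4],[0,0,0,0,0.4],[0,0,0,0,0.4],[0,0,0,0,0.4],[0,0,0,0,0.4],[0,0,0,0,0.4]]

```text
time: 27.25
eef_pos: [0.4803, 0.2069, 0.3628]
tool_rot: [-2.514, -1.884, 0.0]
ft_force: [-0.5, 0.1, 0.3]
finger_gap: 0.051
grip_force: 0.0
```

Call:
step_arm:
  motion:
    - [[0,0,0,0,0.4],[0,0,0,0,0.4],[0,0,0,0,0.4],[0,0,0,0,0.4],[0,0,0,0,0.4],[0,0,0,0,0.4],[0,0,0,0,0.4],[0,0,0,0,0.4],[0,0,0,0,0.4],[0,0,0,0,0.4],[0,0,0,0,0.4],[0,0,0,0,0.4]]

```text
time: 28.75
eef_pos: [0.4803, 0.2069, 0.3628]
tool_rot: [-2.514, -1.884, -0.0]
ft_force: [-0.6, -0.5, -0.8]
finger_gap: 0.0517
grip_force: 0.0
```

Run:
```python
from h import *
a=viewer.camera("scene")
for k in range(6): z=viewer.camera("scene")
d=cv2.absdiff(a,z); print("motion",d[60:200,290:370].max(),"noise",d[60:200,200:280].max(),d[60:200,290:370].mean(),d[60:200,200:280].mean())
print(ticket.finish_job(),state()["time"])
```

```text
motion 18 noise 15 2.303154761904762 2.5233333333333334
the job is handed in; nothing more can be done
the job is handed in; nothing more can be done
```

The painting hangs freely and still from the steel pin with the red latch shut beneath it, the jar, tube and brush pot look undisturbed in the last picture, and I handed the job in at about 29 s; no verdict was shown.

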